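Vent the leak tester and hold its self-closing guard open at 60 degrees

ROBOT

A 6-joint arm with a two-finger parallel gripper is mounted at the origin on the work surface. World frame = base frame: x ahead of the robot, y to its left, z up, the work surface at z = 0. Lengths are in m, angles in rad, forces in N, time in s.
With the tool pointing down it reaches from about 0.275 to 0.875 m from the base axis. Payload 12.5 kg.
Tool frame: the origin (TCP) lies at the very end of the fingers, on their centre line; the grasp point (between the pads) lies 19 mm behind it; x points along the fingers, y is the direction in which the jaws open and shut, and the axes are right-handed (so a half turn about x gives the same grasp; the last joint's range is limited). The gripper opens to 85 mm and grips with 20 to 120 N. Pads are 22 mm wide; open, the fingers measure 114 mm over their backs; the gripper's body (76 mm by 85 mm) begins 54 mm behind the grasp point. The pads swing forward as they close: fully open they stand 13 mm farther back than shut.
Start: joints at [-1.259, 0.351, 1.652, -0, 1.139, -0.085], TCP at [0.213, -0.507, 0.231] pointing down, gripper open.
Joint ranges: [-2.75, 2.75], [-0.79, 2.1], [0.01, 2.65], [-1.57, 4.71], [0.07, 3.14], [-2.87, 2.87]. Speed limits (rad/s): [2.22, 2.22, 2.79, 3.14, 3.14, 3.14].

INTERFACE

Orientations are given as a 3x3 rotation matrix whose columns are the frame's x, y, z axes.
In Python, from bench import manip gives the robot as it stands. Calls block until the motion is done:
- manip.move_ptp(position, orientation): joint-space move of the TCP to a pose.
- manip.move_l(position, attitude=None, max_speed=0.15): straight line of the TCP; attitude=None keeps the orientation; max_speed is the mean speed in m/s.
- manip.move_j(angles): joint-space move.
- manip.set_gripper(opening, effort=None): opening from 0.0 (shut) to 1.0 (fully open); effort is the grip in N (None keeps the last); returns when the fingers have stopped.
- manip.dwell(seconds).
- manip.inverse_kinematics(position, orientation): joint angles nearest the present ones, or None.
- manip.grab_frame(name): name is "side" or "top" or "wrist"; returns (picture, depth): 384x512x3 uint8, red, green, blue; 384x512 float32, m along the optical axis (not along the pixel's ray), 0 where there is no reading.
- manip.get_calibration(name): a dict with "camera_matrix" (3x3 intrinsics, pixels), "k1" (the pictures are not rectified: a ray, as slopes to the right and down, at radius r is drawn at 1 + k1 r^2 times it, then the intrinsics apply), "R" (3x3) and "t" (3): a world point X has camera coordinates R X + t. Camera axes: x right, y down, z forward; pixel columns grow to the right and rows downward; lengths in m; the calibration is good to about 2 mm. A picture is of the moment at which its call begins: read the wrist's pose just before it. get_calibration takes no time and is no camera call; for the wrist camera it gives the pose at the moment of the call.
A pose or a line that the arm cannot do raises manip.Unreachable and nothing moves.
- manip.sign_off(): hands the job in, once; it reports no verdict.
Trained networks look in the newest picture that a camera, given by its name, has taken for a name from the list of things; names that differ only in an ending like _2 or _b are one class to them, and where a whole thing is asked for, a point or a joint stands for the part that bears it (a point fixed in the world has none). Each returns a list of dicts, best first, with "confidence" (0 to 1); they miss things now and then, are a little off and sometimes report something else, mostly with a low value. They report only what shows in the picture. A call takes as long as a camera call.
- manip.look_for(camera, name): "at" ([x, y, z] in m, in world coordinates, good to about 4 mm: the middle of the surface that is visible of it).
Readings, each from a call of its own:
- manip.current_time(): time.
- manip.current_qpos(): joint angles.
- manip.current_joint_vel(): joint speeds.
- manip.current_joint_torque(): joint torques, N m.
- manip.current_ee_pos(): TCP position.
- manip.current_tcp_rot(): TCP orientation.
- manip.current_force(): force on the tool from outside, world axes, zero at the start.
- manip.current_ft_torque(): the same for the moment, N m.
- manip.current_grip_width(): opening from 0.0 (shut) to 1.0 (fully open).
Only numpy, scipy, OpenCV 4.12 (cv2) and the standard library are available. Lean on these libraries where they do the work, as an engineer would, in place of code of your own. Each camera call takes 0.05 s, during which the arm holds its last target.

TASK

The moka top with the new gasket has passed its leak test: turn the tester's regulator knob back so that its pointer stands on the long zero mark, and only then swing the clear self-closing guard up by its bar handle and keep holding it open at 60 degrees from shut, so that I have both hands free to unscrew the top. Finish while still holding the guard there, and leave the other things on the bench where they are.

Things in the scene. Friction and masses are not known exactly. Their poses are not given: they have to be found in the camera images.
- tester: Bench leak tester: a fixed grey case with its deck 55 mm above the bench. Origin on the bench; in its own axes the case spans x -150 to 130 mm, y -185 to 185 mm, front at -x. Left half (+y): clear guard over a steel moka top. Right half (-y): regulator knob and, 133 mm behind it, a pressure gauge 68 mm wide, top about 140 mm above the bench, whose needle follows the knob.
- knob (a joint): Regulator knob's angle, rad: 0 when the pointer stands on the long zero mark; positive = turned clockwise seen from above (more pressure). It starts at a positive value, can be turned up to 0.5 rad past zero and stays where it is left (friction about 0.04 N m).
- knob_grip (a point): Centre of the black pointer knob's finger bar, on the vertical turning axis, 77 mm above the bench. The bar is 38 mm long, 14 mm wide and spans 8 to 32 mm above the deck, on a skirt 40 mm wide. Its own +x runs along the bar to the pointed nose, 27 mm from the axis; a white line on top runs to the nose. The dial plate below is 86 mm wide, its top 2 mm above the deck.
- zero_mark (a point): The long black zero mark on the dial plate, 10 mm long, its middle 36.5 mm from the knob axis, on the tester's own front-left (-x, +y) diagonal from it; the other nine marks, 4 mm long, follow clockwise every 30 degrees.
- guard (a joint): Opening angle of the guard, rad: 0 shut, grows as its front swings up and back; the stop is at 1.5. 60 degrees = 1.047. Hinge springs and its weight close it whenever it is let go: about 1.1 N m at shut, 0.8 N m at 60 degrees. Mass about 0.6 kg.
- guard_hinge (a point): Point on the guard's hinge axis, midway along it, at the guard's rear lower edge, 57 mm above the bench. The axis runs along the tester's y; this point's axes turn with the guard and equal the tester's when shut. The guard is a clear box with a light metal frame: 180 mm deep (from the hinge to -x), 170 mm wide (y), 100 mm high, open underneath.
- guard_handle (a point): Centre of the guard's bar handle: a round steel bar 10 mm thick, 110 mm long along the tester's y, on posts 50 mm either side of its middle. In the guard's axes it lies 165 mm in front of (-x) and 140 mm above the hinge axis, 40 mm above the guard's top. Shut, it is 197 mm above the bench; at 60 degrees about 270 mm. The bar can turn in a grip as the guard swings.
- spare_top: Bystander: a round steel moka top like the one under test, 74 mm wide, 85 mm high, standing on the oak flap. Origin under its middle.
- gasket: Bystander: brown rubber ring, 66 mm across, 6 mm thick, lying on the oak flap. Origin under its middle.
- handle: Bystander: black bakelite pot handle, about 110 mm long, lying on the oak flap. Origin under its middle.
- spanner: Bystander: brass spanner 160 mm long, lying on the bench to the right of the tester, along its own x. Origin at its underside.
- funnel: Bystander: steel filter funnel 62 mm wide, 58 mm high, standing stem up on the bench to the right of the tester. Origin under its middle.
- tin: Bystander: round metal tin 68 mm wide, 60 mm high, on the bench to the right of the tester. Origin under its middle.
- gasket_b: Bystander: brown rubber ring, 50 mm across, 6 mm thick, lying on the tester's deck in front of the guard. Origin under its middle.

How it is judged:
On the way:
1. the regulator knob is turned back to the zero mark with the guard still shut (value of joint knob between -0.14 and 0.14 rad and value of joint guard below 0.06 rad), for 0.3 s.
At the end, for the whole second after the job is handed in: The guard is held by the gripper's fingers (contact force above 1 N), still, at 60 degrees within 5 degrees, with nothing else propping it; the knob's pointer is within 8 degrees of the zero mark (value of joint knob between -0.14 and 0.14 rad and value of joint guard between 0.96 and 1.134 rad and velocity of joint guard between -0.1 and 0.1 rad/s and contact force between the fingers and guard above 1 N and contact force between guard and spare_top below 0.2 N and contact force between guard and gasket below 0.2 N and contact force between guard and handle below 0.2 N and contact force between guard and spanner below 0.2 N and contact force between guard and funnel below 0.2 N and contact force between guard and tin below 0.2 N and contact force between guard and gasket_b below 0.2 N); the arm keeps its last pose, push and grip.
It fails at once if the guard is raised (more than 0.15 rad) while the regulator is off zero (more than 0.25 rad) (value of joint guard above 0.15 rad and (value of joint knob above 0.25 rad or value of joint knob below -0.25 rad)).
It fails at once if a bystander is moved by more than 30 mm (distance of any of spare_top, gasket, handle, spanner, funnel, tin, gasket_b from where it was at the start of the episode above 0.03 m).
It also fails if it takes over 48 s, if anything falls off the work surface, if the arm or the gripper's body presses on something with over 40 N, if the wrist force passes 120 N, or if a joint passes its speed limit or range.

## Working session

There is one attempt and no reset: what is moved stays moved. The work goes in short steps, each a Python script; the robot and the scene stay as the last script left them, time stands still between calls to the robot, and variables do not carry over. Pictures are saved under pics/ and viewed, and the job is handed in when it is done.

```bash
mkdir -p pics; ls; python3 - <<'E'
from bench import manip
import cv2
for n in ["side","top","wrist"]:
    p,d=manip.grab_frame(n); cv2.imwrite(f"pics/a_{n}.png",p[:,:,::-1])
    for k in ["tester","knob_grip","guard_handle","zero_mark","gasket_b","guard_hinge","spare_top","funnel","tin"]:
        try:
            r=manip.look_for(n,k); print(n,k,[([round(float(v),3) for v in x["at"]],round(x["confidence"],2)) for x in r[:3]])
        except Exception as e: print(n,k,repr(e))
print(manip.current_time())
c=manip.get_calibration("top");print(c)
E
```

```text
pics
side tester [([0.494, 0.12, 0.083], 0.96)]
side knob_grip [([0.672, -0.372, 0.029], 0.42)]
side guard_handle [([0.525, 0.128, 0.15], 0.92)]
side zero_mark [([0.495, 0.118, 0.08], 0.61)]
side gasket_b [([0.423, 0.085, 0.062], 0.39)]
side guard_hinge [([0.52, 0.13, 0.147], 0.87)]
side spare_top [([0.583, 0.422, 0.076], 0.73)]
side funnel [([0.672, -0.372, 0.026], 0.71)]
side tin [([0.561, -0.378, 0.044], 0.74), ([0.438, -0.425, 0.007], 0.15)]
top tester [([0.523, -0.015, 0.053], 0.88)]
top knob_grip [([0.506, -0.119, 0.07], 0.41)]
top guard_handle [([0.535, 0.072, 0.157], 0.81)]
top zero_mark [([0.523, -0.006, 0.055], 0.86)]
top gasket_b []
top guard_hinge [([0.533, 0.066, 0.155], 0.72)]
top spare_top [([0.593, 0.396, 0.085], 0.9)]
top funnel [([0.565, -0.388, 0.061], 0.52), ([0.671, -0.377, 0.027], 0.51)]
top tin [([0.565, -0.39, 0.056], 0.71), ([0.525, -0.013, 0.056], 0.55)]
wrist tester []
wrist knob_grip []
wrist guard_handle []
wrist zero_mark []
wrist gasket_b []
wrist guard_hinge []
wrist spare_top []
wrist funnel []
wrist tin []
1.5
{'camera_matrix': array([[358.23972466,   0.        , 258.46683494],
       [  0.        , 358.23972466, 196.34507486],
       [  0.        ,   0.        ,   1.        ]]), 'k1': -0.04981563500879401, 'R': array([[ 0.08273084, -0.99656153,  0.00455169],
       [-0.97202592, -0.08169975, -0.22020618],
       [ 0.21982088,  0.01379348, -0.97544273]]), 't': array([0.02565067, 0.56421638, 1.06272153])}
```

View pics/a_top.png

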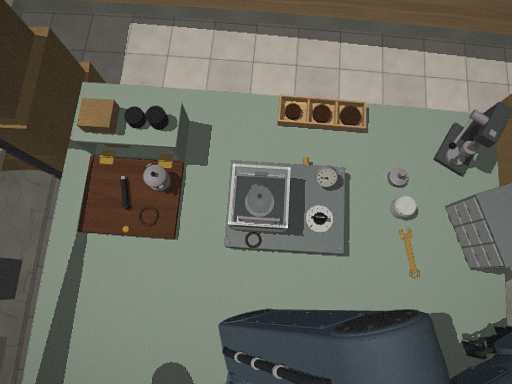

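View pics/a_side.png

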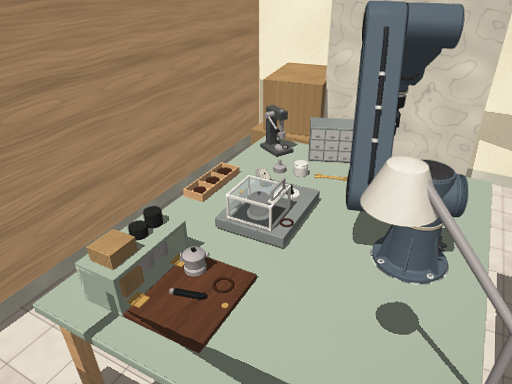

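View pics/a_wrist.png

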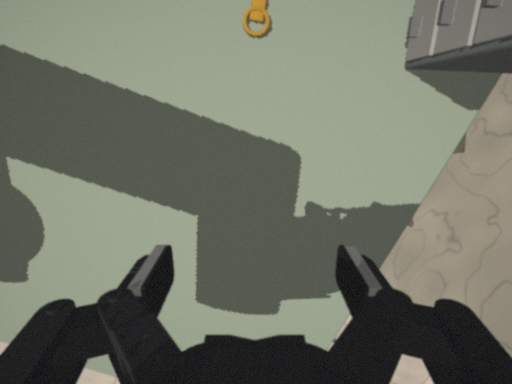

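The top view shows the tester upright in the middle: knob dial about (319,218), gauge (328,178), guard (232–292, 163–228) and small gasket (253,240). I'll localize these with pixel rays, then view them from the wrist.

```bash
cat > h.py <<'E'
from bench import manip
import numpy as np, cv2
np.set_printoptions(precision=4,suppress=True)
def ray(c,u,v,z):
    K=np.array(c["camera_matrix"]);R=np.array(c["R"]);t=np.array(c["t"])
    xd=np.array([(u-K[0,2])/K[0,0],(v-K[1,2])/K[1,1]])
    x=cv2.undistortPoints(np.array([[[u,v]]],float),K,np.array([c["k1"],0,0,0.])).ravel()
    d=R.T@np.array([x[0],x[1],1.]); o=-R.T@t
    return o+d*(z-o[2])/d[2]
def proj(c,X):
    K=np.array(c["camera_matrix"]);p=np.array(c["R"])@np.array(X)+np.array(c["t"])
    s=p[:2]/p[2]; s=s*(1+c["k1"]*(s@s)); return K[:2,:2]@s+K[:2,2]
def down(yaw): # tool x down, tool y horizontal at yaw
    x=np.array([0,0,-1.]);y=np.array([np.cos(yaw),np.sin(yaw),0]);return np.column_stack([x,y,np.cross(x,y)])
E
python3 - <<'E'
from h import *
c=manip.get_calibration("top")
for u,v,z in [(231,162,.055),(345,165,.055),(349,254,.055),(225,247,.055),(319,218,.06),(328,178,.14)]: print(ray(c,u,v,z))
w=manip.get_calibration("wrist");R=manip.current_tcp_rot();p=manip.current_ee_pos()
R=np.array(R);p=np.array(p)
C=-np.array(w["R"]).T@np.array(w["t"])
print(R,p,"cam in tool",R.T@(C-p),"axes in tool\n",R.T@np.array(w["R"]).T, w["camera_matrix"])
for y in np.arange(0,6.3,np.pi/4):
    print(y,manip.inverse_kinematics([.47,-.12,.25],down(y)))
E
```

```text
[0.668  0.1706 0.055 ]
[ 0.6892 -0.1984  0.055 ]
[ 0.4043 -0.2194  0.055 ]
[0.3944 0.1618 0.055 ]
[ 0.5076 -0.1211  0.06  ]
[ 0.6155 -0.1293  0.14  ]
[[-0.      0.3865 -0.9223]
 [ 0.     -0.9223 -0.3865]
 [-1.     -0.      0.    ]] [ 0.2126 -0.5072  0.2313] cam in tool [-0.1422  0.0003 -0.079 ] axes in tool
 [[-0.0002 -0.3115  0.9503]
 [ 1.     -0.0006 -0.    ]
 [ 0.0006  0.9503  0.3115]] [[283.1176   0.     254.3707]
 [  0.     283.1176 191.8633]
 [  0.       0.       1.    ]]
0.0 [-0.346   0.2115  1.7913 -0.      1.1388 -0.346 ]
0.7853981633974483 [-0.346   0.2115  1.7913 -0.      1.1388 -1.1314]
1.5707963267948966 [-0.346   0.2115  1.7913 -0.      1.1388 -1.9168]
2.356194490192345 [-0.346   0.2115  1.7913 -0.      1.1388 -2.7022]
3.141592653589793 [-0.346   0.2115  1.7913 -0.      1.1388  2.7956]
3.9269908169872414 [-0.346   0.2115  1.7913 -0.      1.1388  2.0102]
4.71238898038469 [-0.346   0.2115  1.7913 -0.      1.1388  1.2248]
5.497787143782138 [-0.346   0.2115  1.7913 -0.      1.1388  0.4394]
6.283185307179586 [-0.346   0.2115  1.7913 -0.      1.1388 -0.346 ]
```

```bash
python3 - <<'E'
from h import *
manip.move_ptp([.53,-.06,.33],down(-np.pi/2))
p,d=manip.grab_frame("wrist"); w=manip.get_calibration("wrist")
cv2.imwrite("pics/b.png",p[:,:,::-1]); np.savez("b.npz",d=d,p=p,**{k:np.array(v) for k,v in w.items()})
for k in ["knob_grip","guard_handle","zero_mark","gasket_b","guard_hinge","tester"]:
    r=manip.look_for("wrist",k); print(k,[(x["at"],round(x["confidence"],2)) for x in r[:3]])
print(manip.current_time(),manip.current_ee_pos())
cv2.imwrite("pics/b2.png",cv2.resize(p[:,:,::-1][130:320,230:430],None,fx=3,fy=3,interpolation=cv2.INTER_CUBIC))
E
```

```text
knob_grip [([0.516, -0.1228, 0.0756], 0.91)]
guard_handle [([0.6781, -0.3759, 0.0276], 0.64), ([0.5557, 0.0594, 0.1603], 0.6)]
zero_mark []
gasket_b [([0.5525, 0.0639, 0.1587], 0.48)]
guard_hinge [([0.5525, 0.0669, 0.1549], 0.7), ([0.6757, -0.3722, 0.0281], 0.5)]
tester [([0.5629, -0.0105, 0.1119], 0.68)]
3.8583 [ 0.53   -0.0602  0.3299]
```

View pics/b.png

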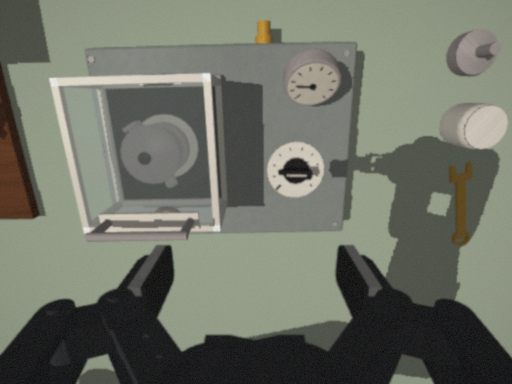

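The wrist view shows the guard at left with its handle bar at about (140,228), the knob dial at (296,170) with its bar near horizontal, and the gauge at (313,85). I'll zoom in on the knob.

```bash
python3 - <<'E'
from h import *
z=np.load("b.npz");p=z["p"]
cv2.imwrite("pics/c.png",cv2.resize(p[:,:,::-1][130:210,255:335],None,fx=7,fy=7,interpolation=cv2.INTER_CUBIC))
c={k:z[k] for k in ["camera_matrix","R","t"]};c["k1"]=float(z["k1"])
A=ray(c,88,48,.055);B=ray(c,356,43,.055);C=ray(c,342,231,.055)
print(A,B,C,"yaw from AB",np.arctan2(*(A-B)[[1,0]])-np.pi/2,"BC",np.arctan2(*(B-C)[[1,0]]), np.linalg.norm(A-B),np.linalg.norm(B-C))
print(ray(c,296,170,.057))
E
```

```text
[0.6762 0.1621 0.055 ] [ 0.681 -0.197  0.055] [ 0.4051 -0.2039  0.055 ] yaw from AB 0.013164554955571672 BC 0.024907050438757638 0.35910477441426314 0.27593868824476375
[ 0.5076 -0.124   0.057 ]
```

View pics/c.png

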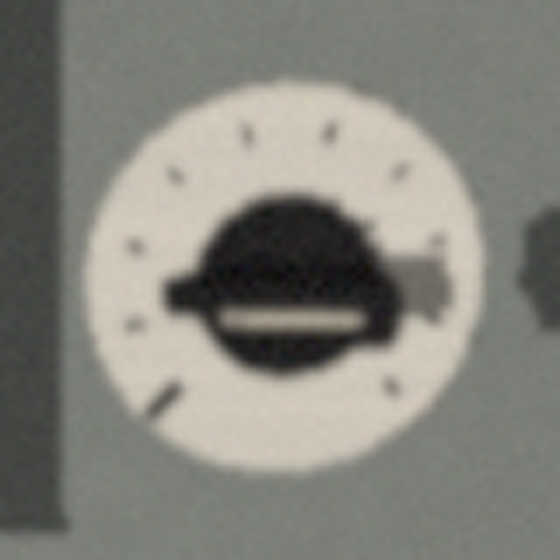

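```bash
python3 - <<'E'
from h import *
manip.move_ptp([.515,-.124,.20],down(-np.pi/2))
p,d=manip.grab_frame("wrist"); w=manip.get_calibration("wrist")
np.savez("d.npz",d=d,p=p,**{k:np.array(v) for k,v in w.items()})
for k in ["knob_grip","zero_mark"]:
    r=manip.look_for("wrist",k); print(k,[(x["at"],round(x["confidence"],2)) for x in r[:3]])
print(manip.current_time(),manip.current_ee_pos(),proj(w,[.508,-.124,.087]))
cv2.imwrite("pics/d.png",cv2.resize(p[:,:,::-1][60:260,156:356],None,fx=3,fy=3,interpolation=cv2.INTER_CUBIC))
E
```

```text
knob_grip [([0.5151, -0.1213, 0.0783], 0.87)]
zero_mark [([0.5643, -0.03, 0.0567], 0.78)]
4.6417 [ 0.5162 -0.1236  0.2018] [253.8295 195.3543]
```

View pics/d.png

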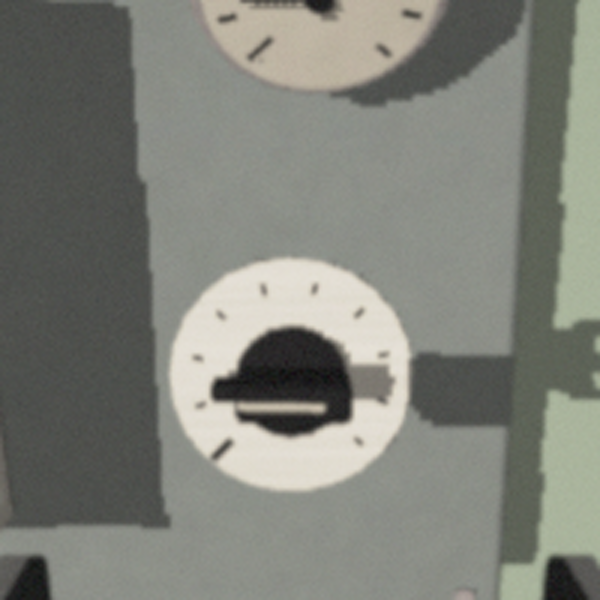

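```bash
python3 - <<'E'
from h import *
z=np.load("d.npz");c={k:z[k] for k in ["camera_matrix","R","t"]};c["k1"]=float(z["k1"])
f=lambda u,v,h: ray(c,156+(u-1)/3,60+(v-1)/3,h)
g=z["p"].astype(int).sum(2)
# dial ellipse via threshold
m=((g[60:260,156:356]>560)*255).astype(np.uint8)
n,l,s,ce=cv2.connectedComponentsWithStats(m); i=1+np.argmax(s[1:,4]); print(s[i])
cn,_=cv2.findContours((l==i).astype(np.uint8),0,2); e=cv2.fitEllipse(cv2.convexHull(max(cn,key=len))); print(e)
D=ray(c,156+e[0][0],60+e[0][1],.057); print("dial",D)
Z=f(222.5,449,.057);print("zero",Z,Z-D,np.linalg.norm(Z-D),"ang",np.degrees(np.arctan2(*(Z-D)[[1,0]])))
L=f(238,407,.087);Rr=f(326,408.5,.087);print("line",L,Rr,np.degrees(np.arctan2(*(L-Rr)[[1,0]])),L-D,Rr-D)
N=f(212,388,.075);print(N-D)
E
```

```text
[  57   86   80   77 3228]
((96.52046966552734, 124.31121826171875), (76.9611587524414, 80.23526000976562), 90.249267578125)
dial [ 0.5102 -0.1226  0.057 ]
zero [ 0.4818 -0.0978  0.057 ] [-0.0284  0.0248  0.    ] 0.03765725707234001 ang 138.88913812125583
line [ 0.508  -0.1059  0.087 ] [ 0.5075 -0.1341  0.087 ] 88.93162075559582 [-0.0021  0.0167  0.03  ] [-0.0027 -0.0115  0.03  ]
[0.0005 0.026  0.018 ]
```

```bash
python3 - <<'E'
from h import *
from scipy.optimize import least_squares
z=np.load("d.npz");c={k:z[k] for k in ["camera_matrix","R","t"]};c["k1"]=float(z["k1"])
f=lambda u,v,h: ray(c,156+(u-1)/3,60+(v-1)/3,h)
pts=[(222.5,449),(200,405),(197,358),(221,314),(264,289),(315,288),(360,312),(384,354),(387,401),(359,441)]
W=np.array([f(u,v,.057)[:2] for u,v in pts])
def res(q,all=False):
    a=q[2]-np.radians(30)*np.arange(10); r=np.full(10,q[3]); r[0]=.0365
    return (np.column_stack([q[0]+r*np.cos(a),q[1]+r*np.sin(a)])-W).ravel()
s=least_squares(res,[.51,-.123,2.4,.036],loss="soft_l1",f_scale=.001);print(s.x,np.degrees(s.x[2]),res(s.x).reshape(-1,2)*1e3)
z=np.load("b.npz");g=cv2.cvtColor(z["p"],cv2.COLOR_RGB2GRAY);c={k:z[k] for k in ["camera_matrix","R","t"]};c["k1"]=float(z["k1"])
# right edge subpixel
P=[]
for v in list(range(55,150,3))+list(range(205,225,3)):
    xs=range(335,365); gr=np.abs(np.diff(g[v,335:365].astype(float))); u=335+np.argmax(gr)+.5; P.append(ray(c,u,v,.055))
P=np.array(P);k=cv2.fitLine(P[:,:2].astype(np.float32),cv2.DIST_HUBER,0,.01,.01).ravel();print("right edge",k,np.degrees(np.arctan2(k[1],k[0])))
P=[]
for u in list(range(100,250,3))+list(range(275,345,3)):
    gr=np.abs(np.diff(g[30:62,u].astype(float))); v=30+np.argmax(gr)+.5; P.append(ray(c,u,v,.055))
P=np.array(P);k=cv2.fitLine(P[:,:2].astype(np.float32),cv2.DIST_HUBER,0,.01,.01).ravel();print("back edge",k,np.degrees(np.arctan2(k[1],k[0])))
cv2.imwrite("pics/e.png",cv2.resize(z["p"][60:260,30:250,::-1],None,fx=3,fy=3,interpolation=cv2.INTER_CUBIC))
print("hdl",ray(c,95,236,.197),ray(c,188,236,.197), "hinge L/R",)
E
```

```text
[ 0.5081 -0.123   2.3775  0.0339] 136.2225997441765 [[-0.101   0.0647]
 [-0.0639 -0.1984]
 [ 0.1141 -0.2653]
 [-0.2108  0.1261]
 [ 0.1927  0.0416]
 [ 0.2314 -0.089 ]
 [ 0.1365  0.0843]
 [ 0.1008 -0.2725]
 [-0.1256  0.9694]
 [-0.2787 -0.2134]]
right edge [ 0.9999  0.017   0.5806 -0.2105] 0.9747536
back edge [ 0.018  -0.9998  0.6803 -0.0293] -88.971214
hdl [0.4688 0.1118 0.197 ] [0.4689 0.0104 0.197 ] hinge L/R
```

View pics/e.png

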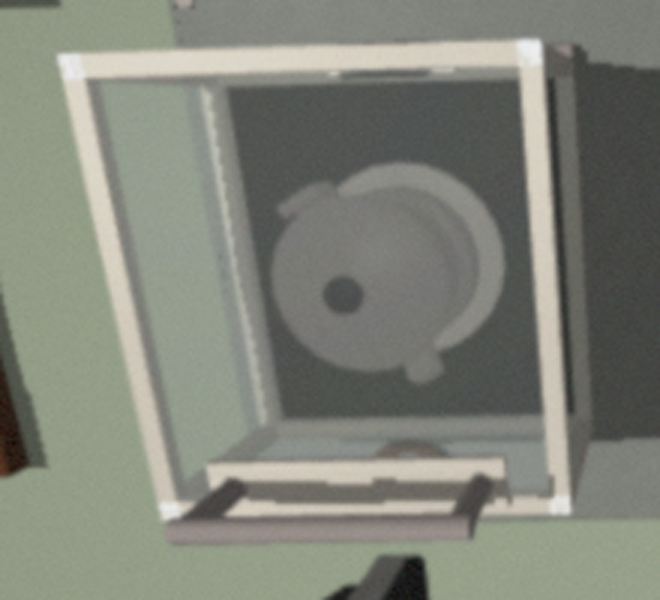

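The dial mark fit puts the knob axis at (0.508, −0.123) with the zero direction at about 136.2°. The nose is at about 89°, so the knob reads about +47°. The handle is near (0.469, 0.067, 0.197) and the tester yaw is about 1.1°. Next I'll grasp the knob and turn it counter-clockwise.

```bash
python3 - <<'E'
from h import *
y0=np.radians(-1.)
manip.move_ptp([.508,-.123,.16],down(y0))
manip.move_l([.508,-.123,.067],max_speed=.1)
print(manip.current_ee_pos(),manip.current_force())
manip.set_gripper(0.0,30)
print(manip.current_grip_width(),manip.current_force(),manip.current_ft_torque())
y1=y0+np.radians(47.2)
for s in (.5,1.):
    manip.move_ptp([.508,-.123,.067],down(y0+s*(y1-y0))); print(manip.current_ee_pos(),manip.current_force(),manip.current_ft_torque())
manip.set_gripper(0.6)
manip.move_l([.508,-.123,.12],max_speed=.15)
manip.move_ptp([.515,-.123,.20],down(-np.pi/2))
p,d=manip.grab_frame("wrist"); w=manip.get_calibration("wrist")
np.savez("k.npz",d=d,p=p,**{k:np.array(v) for k,v in w.items()})
cv2.imwrite("pics/k.png",cv2.resize(p[:,:,::-1][60:260,156:356],None,fx=3,fy=3,interpolation=cv2.INTER_CUBIC))
print(manip.current_time())
E
```

```text
[ 0.5084 -0.1231  0.0675] [-0.3975  0.2848 -0.1592]
0.15444159289859624 [1.3642 0.7502 1.6766] [ 0.095  -0.1628  0.0125]
[ 0.5086 -0.123   0.0672] [4.2063 2.0871 0.4245] [ 0.3323 -0.768   0.0671]
[ 0.5089 -0.1229  0.0672] [ 6.9744  3.8788 -0.6424] [ 0.6228 -1.094   0.0392]
11.7583
```

View pics/k.png

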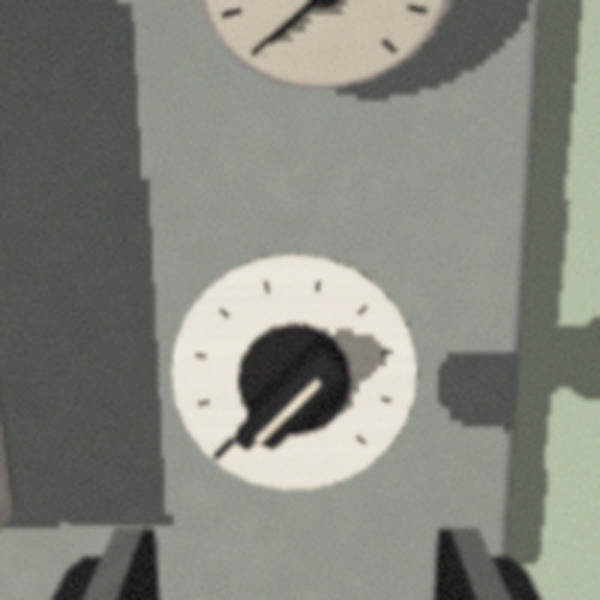

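```bash
python3 - <<'E'
from h import *
z=np.load("k.npz");c={k:z[k] for k in ["camera_matrix","R","t"]};c["k1"]=float(z["k1"])
f=lambda u,v,h: ray(c,156+(u-1)/3,60+(v-1)/3,h)
a=lambda d:np.degrees(np.arctan2(d[1],d[0]))
print("line",a(f(262,442,.087)-f(318,382,.087)),"zero mark own dir",a(f(215,457,.057)-f(236,439,.057)))
print("nose-axis", a(f(244,441,.075)-np.array([.508,-.123,0])))
# handle / guard geometry in b
z=np.load("b.npz");c={k:z[k] for k in ["camera_matrix","R","t"]};c["k1"]=float(z["k1"])
g=lambda u,v,h: ray(c,30+(u-1)/3,60+(v-1)/3,h)
print("handle",g(167,530,.197),g(472,527,.197))
print("guard top corners",g(68,66,.157),g(529,52,.157),g(167,511,.157),g(561,505,.157))
d=z["d"]; print(d[230:243,140])
R=c["R"];t=c["t"]
for (u,v) in [(100,237),(130,237),(170,236)]:
    K=c["camera_matrix"];zz=d[v-3:v+4,u];x=cv2.undistortPoints(np.array([[[u,v]]],float),K,np.array([c["k1"],0,0,0.])).ravel()
    zmin=zz[zz>0].min();print(R.T@(np.array([x[0],x[1],1])*zmin-t))
E
```

```text
line 138.52968247958032 zero mark own dir 131.9500791445653
nose-axis 135.28081804909638
handle [0.4684 0.1226 0.197 ] [0.4697 0.0114 0.197 ]
guard top corners [0.6282 0.1511 0.157 ] [ 0.6313 -0.0113  0.157 ] [0.4566 0.1476 0.157 ] [ 0.4594 -0.0151  0.157 ]
[0.3489 0.3069 0.303  0.3015 0.3013 0.3001 0.3007 0.3021 0.3004 0.3021
 0.304  0.5282 0.5265]
[0.4699 0.1037 0.2016]
[0.4702 0.0712 0.2019]
[0.471  0.0285 0.2011]
```

The knob is within about 2–3° of zero, and the gauge needle is on its zero mark too. Next is the guard: grip the bar from above and follow the arc about the hinge.

```bash
cat >> h.py <<'E'
YAW=np.radians(1.1)
ex=np.array([np.cos(YAW),np.sin(YAW),0]);ey=np.array([-np.sin(YAW),np.cos(YAW),0]);ez=np.array([0,0,1.])
HD=np.array([.4695,.067,.197]); HG=HD+.165*ex-.14*ez
def bar(th): return HG+(-.165*np.cos(th)+.14*np.sin(th))*ex+(.165*np.sin(th)+.14*np.cos(th))*ez
def att(phi):
    x=-np.sin(phi)*ex-np.cos(phi)*ez; z=-ey; y=np.cross(z,x); return np.column_stack([x,y,z])
def tcp(th,phi): return bar(th)+.019*att(phi)[:,0]
E
python3 - <<'E'
from h import *
print(att(0),down(YAW))
manip.move_l([.515,-.123,.26])
for th in np.radians([0,30,60]):
    for ph in np.radians([0,20]):
        print(np.degrees(th),tcp(th,ph),manip.inverse_kinematics(tcp(th,ph),att(ph)))
manip.move_ptp(tcp(0,0)+[0,0,.07],att(0))
p,d=manip.grab_frame("side"); cv2.imwrite("pics/g0.png",cv2.resize(p[140:260,200:340,::-1],None,fx=5,fy=5))
p,d=manip.grab_frame("wrist"); cv2.imwrite("pics/g1.png",p[:,:,::-1])
print(manip.current_time())
E
```

```text
[[-0.      0.9998  0.0192]
 [-0.      0.0192 -0.9998]
 [-1.     -0.     -0.    ]] [[ 0.      0.9998  0.0192]
 [ 0.      0.0192 -0.9998]
 [-1.      0.      0.    ]]
0.0 [0.4695 0.067  0.178 ] [ 0.0435  0.283   1.8965 -0.      0.9621  0.0243]
0.0 [0.463  0.0669 0.1791] [0.0399 0.4441 1.6971 0.0072 1.3494 0.0178]
29.999999999999996 [0.5616 0.0688 0.2417] [ 0.0396  0.3689  1.5982 -0.      1.1744  0.0204]
29.999999999999996 [0.5551 0.0686 0.2429] [0.0369 0.5369 1.377  0.0061 1.5767 0.0167]
59.99999999999999 [0.6732 0.0709 0.2509] [ 0.0362  0.5704  1.2632 -0.      1.308   0.017 ]
59.99999999999999 [0.6667 0.0708 0.252 ] [0.0343 0.7558 0.9806 0.0053 1.7542 0.0152]
13.5333
```

View pics/g0.png

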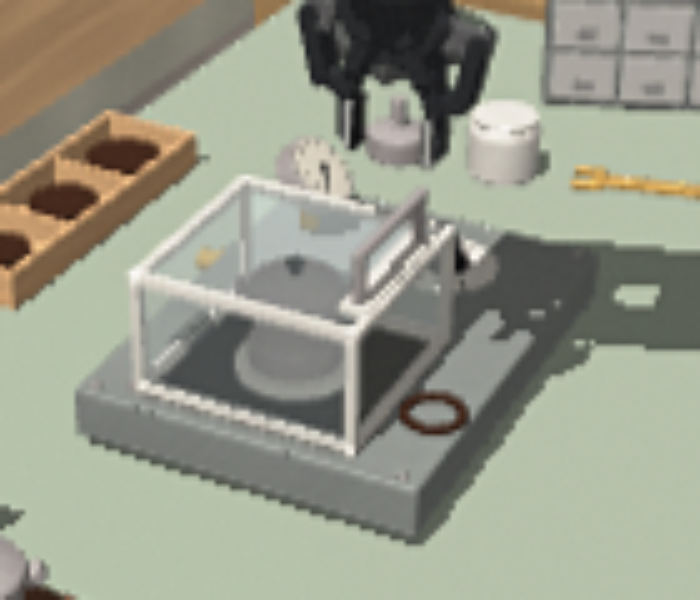

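View pics/g1.png

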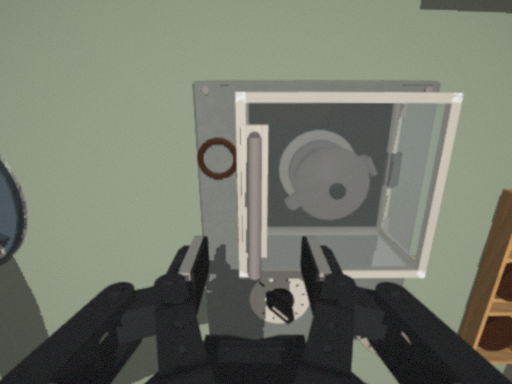

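```bash
python3 - <<'E'
import cv2
p=cv2.imread("pics/g1.png");cv2.imwrite("pics/g2.png",cv2.resize(p[260:340,230:330],None,fx=7,fy=7,interpolation=cv2.INTER_CUBIC))
E
```

```text
(no output)
```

View pics/g2.png

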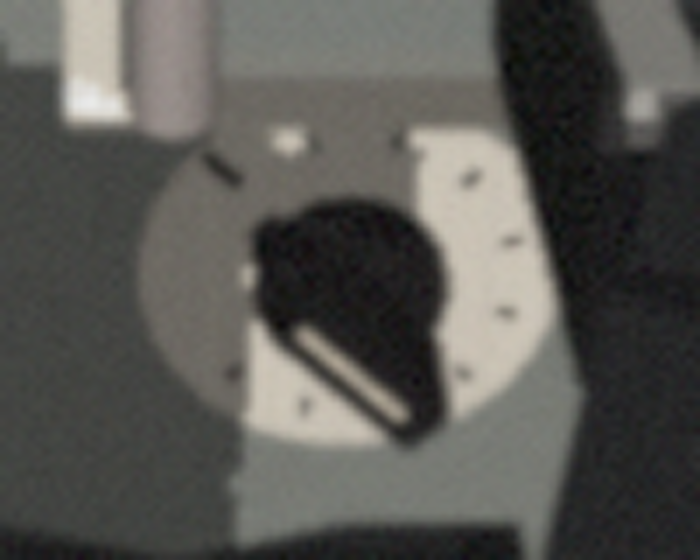

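The wrist view shows the bar at column 254, midway between the fingers, and the knob's nose pointing at the zero mark. I'll descend and grip.

```bash
python3 - <<'E'
from h import *
manip.move_l(tcp(0,0),max_speed=.1)
print(manip.current_force())
manip.set_gripper(0.0,50)
print(manip.current_grip_width(),manip.current_force(),manip.current_ee_pos())
N=8
for i in range(1,5):
    s=i/N; manip.move_l(tcp(np.radians(60)*s,np.radians(20)*s),att(np.radians(20)*s),max_speed=.07)
    print(i,manip.current_force(),manip.current_grip_width(),manip.current_ee_pos()-tcp(np.radians(60)*s,np.radians(20)*s))
p,d=manip.grab_frame("side"); cv2.imwrite("pics/h0.png",cv2.resize(p[110:260,200:380,::-1],None,fx=4,fy=4))
print(manip.current_time())
E
```

```text
[ 0.0511 -0.252  -0.0313]
0.09220924367286526 [-4.517  -0.2142  6.2251] [0.4693 0.067  0.1783]
1 [-7.8651 -0.8864 -0.9874] 0.09122841234391703 [-0.0017 -0.     -0.0008]
2 [-12.0547  -0.1653   7.7681] 0.0926477410221584 [-0.0016 -0.      0.    ]
3 [-13.7092  -1.4174  12.3375] 0.09617144946990148 [-0.0014  0.      0.0007]
4 [-12.1497  -0.599   15.8942] 0.09379357937616924 [-0.001   0.      0.0014]
17.075
```

View pics/h0.png

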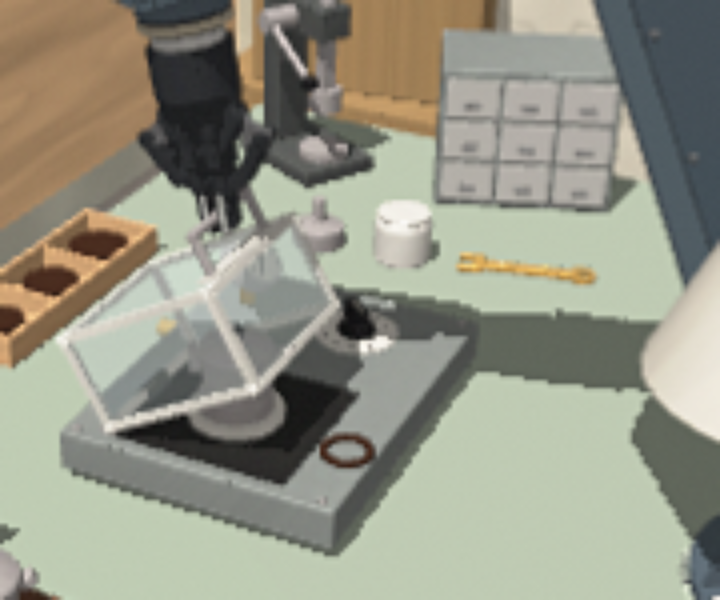

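The guard has swung to about 30° with the bar held and modest forces. I'll continue to 60°.

```bash
python3 - <<'E'
from h import *
N=8
for i in range(5,9):
    s=i/N; manip.move_l(tcp(np.radians(60)*s,np.radians(20)*s),att(np.radians(20)*s),max_speed=.07)
    print(i,manip.current_force(),manip.current_grip_width(),manip.current_ee_pos()-tcp(np.radians(60)*s,np.radians(20)*s))
manip.dwell(.5)
P=manip.current_ee_pos();R=np.array(manip.current_tcp_rot())
b=P-.019*R[:,0]-HG; print("bar rel",b@ex,b@ez,np.hypot(b@ex,b@ez),"theta",np.degrees(np.arctan2(b@ez,-(b@ex))-np.arctan2(.14,.165)))
for n in("side","top"):
    p,d=manip.grab_frame(n); c=manip.get_calibration(n); np.savez(f"i_{n}.npz",d=d,p=p,**{k:np.array(v) for k,v in c.items()})
    q=p[80:260,180:390] if n=="side" else p[120:270,200:370]
    cv2.imwrite(f"pics/i_{n}.png",cv2.resize(q[:,:,::-1],None,fx=3.5,fy=3.3,interpolation=cv2.INTER_CUBIC))
p,d=manip.grab_frame("wrist"); cv2.imwrite("pics/i_w.png",p[:,:,::-1])
print(manip.current_time(),manip.current_force())
E
```

```text
5 [-9.7213 -0.8895 18.7679] 0.09580563826284696 [-0.0003  0.0001  0.0022]
6 [-7.2451  0.8349 15.0457] 0.09223759198319222 [0.0001 0.0001 0.0019]
7 [-4.7303  0.2179 11.6926] 0.09621688883012355 [0.0003 0.0001 0.0015]
8 [-1.1542 -0.0333  8.4979] 0.09234093547597683 [0.0003 0.0001 0.0011]
bar rel 0.038821080472525984 0.2140622886331986 0.2175539926177802 theta 59.96500691098331
19.8917 [-2.3262  0.7103  7.286 ]
```

View pics/i_side.png

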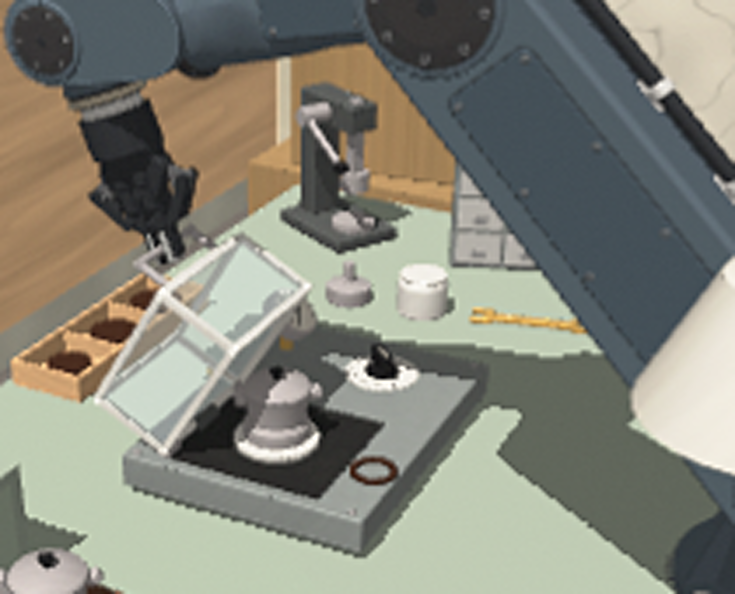

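View pics/i_w.png

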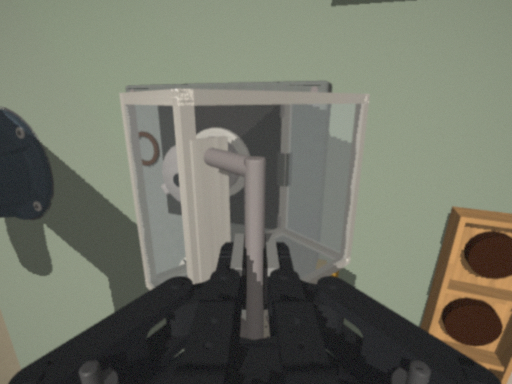

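View pics/i_top.png

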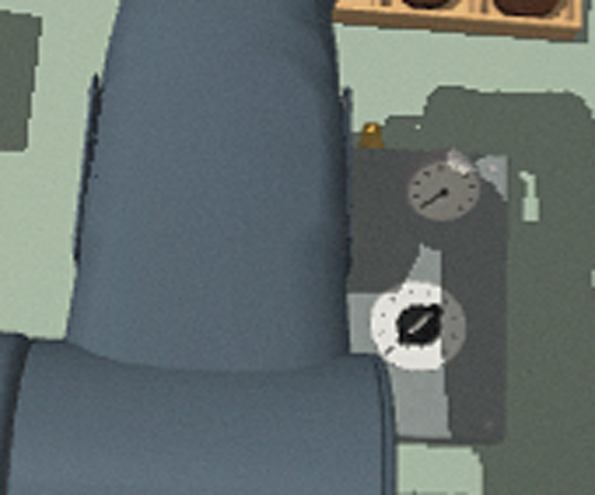

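The guard is held open near 60°. In the top view the knob pointer and the gauge needle are still at zero. I'll check the angle independently by projecting the guard model into the side view.

```bash
python3 - <<'E'
from h import *
z=np.load("i_side.npz");c={k:z[k] for k in ["camera_matrix","R","t"]};c["k1"]=float(z["k1"])
im=cv2.imread("pics/i_side.png")
def G(th,gx,gy,gz): return HG+(gx*np.cos(th)+gz*np.sin(th))*ex+gy*ey+(-gx*np.sin(th)+gz*np.cos(th))*ez
for deg,col in ((55,(255,0,0)),(60,(0,0,255)),(65,(0,160,0))):
    th=np.radians(deg);q=[]
    for g in [(0,.085,0),(0,.085,.1),(-.18,.085,.1),(-.18,.085,0),(0,.085,0)]: q.append((proj(c,G(th,*g))-[180,80])*[3.5,3.3])
    for g in [(-.18,-.085,.1),(-.18,.085,.1)]: pass
    cv2.polylines(im,[np.int32(q)],False,col,1)
cv2.imwrite("pics/j.png",cv2.resize(im[200:480,60:360],None,fx=2,fy=2))
E
```

```text
(no output)
```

View pics/j.png

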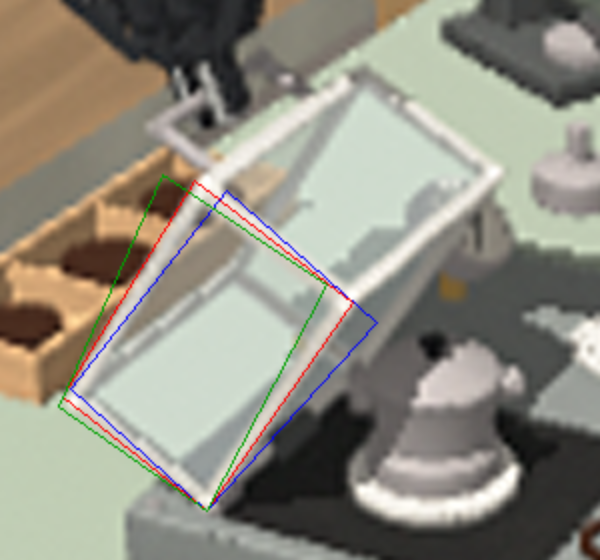

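```bash
python3 - <<'E'
from h import *
print(manip.current_grip_width(),manip.current_force(),np.abs(manip.current_joint_vel()).max(),manip.current_time())
manip.sign_off()
E
```

```text
0.09298354375476167 [-2.3262  0.7103  7.286 ] 0.0015991134306351717 19.8917
the job is handed in; nothing more can be done
```

I turned the regulator knob back about 47° to the zero mark while the guard was still shut. Then I gripped the guard's bar, swung it up to 60°, and handed the job in at about 20 s while still holding it there.

- **Knob:** my angle measurements put the pointer within about 3° of the zero mark. The gauge needle was on its own zero mark, and both still looked right after the guard was open.
- **Guard angle:** the arm's position gave 60.0°. The guard's outline drawn over the side picture fitted 60° clearly better than 55° or 65°.
- **Grip:** the fingers were closed on the bar, the arm was still, and the force on the tool was about 7–8 N, mostly upward.
- **Bystanders:** the arm never went near them, and they looked undisturbed where they showed in the final pictures. I did not measure their positions again.

No check failed. The side and top networks mislocated the knob, handle and zero mark in several calls, so I used my own pixel measurements for those. Early tester angle estimates from single pixels ranged from 0.8° to 4.2°; the line and dial fits agreed on about 1.1°, which I used.

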